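Fetch the spatula from under the dish rack and dip it in the rinse pot

TASK

The spatula has slid handle-first under the dish rack: draw it out by its blade, lay it flat and let go of it well clear of the rack, then take it again by its handle and dip the tip of the blade into the squat pot that has no handle, nearly to the bottom. Finally lay the spatula flat, face up and all of it on the dark ribbed draining mat, and let go: set it down rather than drop it, and do not shove or tip the pot or anything else on the counter.

Things in the scene. Friction and masses are not known exactly. Their poses are not given: they have to be found in the camera images.
- spatula: silicone spatula, 250 mm long, about 110 g, starting flat on the counter with its handle hidden under the rack's tray and 85 to 120 mm of neck and blade sticking out on the rack's -y side. x runs along it from handle to blade, z up from its upper flat side. Origin: at the underside, under the front end of the handle. Steel neck rod 10 mm thick, x 0 to 30 mm, axis at z 7. Balances at x about -5
- spatula_handle: the spatula's handle, rigid part of it with the same origin and axes: x -130 to 0 mm, 18 mm wide, 16 mm thick (z 0 to 16)
- spatula_blade: the spatula's blade, rigid part of it with the same origin and axes: x 30 to 120 mm, 46 mm wide, 10 mm thick (z 0 to 10)
- spatula_tip (a point): middle of the blade's far end, at x 120, z 5 mm in the spatula's frame
- spatula_butt (a point): middle of the handle's free end, at x -130, z 8 mm in the spatula's frame
- rack: fixed steel dish rack with four plates standing in its slots; tray 320 mm (x) by 280 mm (y), underside 45 mm and rim 66 mm above the counter, plates up to 190 mm high within 65 mm of its middle in y. Four feet of 18 mm diameter at x +-145, y +-125. Origin: on the counter under its middle; z up
- pot: squat white ceramic rinse pot, open on top, no handle, loose, 0.4 kg: outside diameter 110 mm at the rim, 106 at the foot, 55 mm high, wall 5 mm, floor 6 mm thick, empty. Origin: centre of its underside; z up. It may have changed places with the mug
- mat: dark flat draining mat with ribs, fixed, 290 mm (its x) by 140 mm (its y), 6 mm thick. Origin: centre of its underside; z up
- mug: bystander: white ceramic mug with a handle at its +y, 80 mm across, 95 mm high; origin under its centre
- glass_bowl: bystander: glass bowl upside down, 170 mm across, 75 mm high; origin on the counter under its centre
- colander: bystander: steel colander, 210 mm across (256 over its two handles), 85 mm high; origin under its centre
- soap_bottle: bystander: bottle, 60 mm across, 170 mm high; origin under its centre
- sponge: bystander: sponge block 90 x 60 x 30 mm; origin under its centre

How it is judged:
By the outcome, as a careful person would: the job done as asked, in the order asked, and still so for the second after the job is handed in, with the robot touching nothing.
It also fails if it takes over 61 s, if anything falls off the work surface, if the arm or the gripper's body presses on something with over 40 N, if the wrist force passes 120 N, or if a joint passes its speed limit or range.

ROBOT

A 6-joint arm with a two-finger parallel gripper is mounted at the origin on the work surface. World frame = base frame: x ahead of the robot, y to its left, z up, the work surface at z = 0. Lengths are in m, angles in rad, forces in N, time in s.
With the tool pointing down it reaches from about 0.35 to 0.875 m from the base axis. Payload 4.2 kg.
Tool frame: the origin (TCP) lies between the finger pads; the fingertips stand 22 mm ahead of it and the grasp point (between the pads) lies 3 mm ahead of it; z points along the fingers, y is the direction in which the jaws open and shut (so a half turn about z gives the same grasp; the last joint's range is limited). The gripper opens to 85 mm and grips with 20 to 120 N. Pads are 22 mm wide; open, the fingers measure 114 mm over their backs; the gripper's body (76 mm by 85 mm) begins 54 mm behind the grasp point. The pads swing forward as they close: fully open they stand 13 mm farther back than shut.
Start: joints at [-0.971, 0.385, 0.008, 0, -1.194, -0.259], TCP at [0.209, -0.589, 0.253] pointing down, gripper open.
Joint ranges: [-3.14, 3.14], [-1.21, 2.06], [-1.07, 1.41], [-3.16, 2.05], [-2.99, -0.16], [-3.1, 3.1]. Speed limits (rad/s): [2.79, 2.79, 3.14, 3.14, 3.14, 3.14].

INTERFACE

Orientations are given as a rotation vector (axis times angle).
In Python, from bench import r gives the robot as it stands. The module is installed in compiled form; this text tells all that it offers. Calls block until the motion is done:
- r.movep(position, orientation): joint-space move of the TCP to a pose.
- r.move_l(position, rate=0.15, ori=None): straight line of the TCP; ori=None keeps the orientation; rate is the mean speed in m/s.
- r.move_joints(angles): joint-space move.
- r.move_gripper(opening, effort=None): finger opening in m; effort is the grip in N (None keeps the last); returns when the fingers have stopped.
- r.wait(seconds).
- r.inverse_kinematics(position, orientation): joint angles nearest the present ones, or None.
- r.read_state(): the state.
- r.capture(name): name is "scene" or "side" or "wrist"; returns a dict with "image" (420x560x3 uint8, blue, green, red), "depth" (420x560 float32, m along the optical axis (not along the pixel's ray), 0 where there is no reading), "fovy" (degrees; the focal length in pixels is half the picture's height over the tangent of half this angle, whatever the lens; pixels are square), "cx", "cy" (the principal point, pixels), "pose" (4x4, takes a point from camera to world coordinates); the wrist camera has in their place "T_tool_cam" (4x4, takes a point from camera to tool coordinates, whose origin is the TCP and whose axes are the flange's). Camera axes: x right, y up, looking along -z (the intrinsics and any distortion apply to the point x, -y, -z); pixel columns grow to the right and rows downward; lengths in m; the calibration is good to about 2 mm. A picture is of the moment at which its call begins: read the wrist's pose just before it.
A pose or a line that the arm cannot do raises r.IKError and nothing moves.
- r.close_job(): hands the job in, once; it reports no verdict.
The state is a dict: "clock": time; "q": joint angles; "qvel": joint speeds; "tau": joint torques, N m; "position": TCP position; "tool_rot": TCP orientation; "ft_force": force on the tool from outside, world axes, zero at the start; "wrist_torque": the same for the moment, N m; "opening": finger opening in m.
Only numpy, scipy, OpenCV 4.12 (cv2) and the standard library are available. Lean on these libraries where they do the work, as an engineer would, in place of code of your own. Each camera call takes 0.05 s, during which the arm holds its last target.

## Working session

There is one attempt and no reset: what is moved stays moved. The work goes in short steps, each a Python script; the robot and the scene stay as the last script left them, time stands still between calls to the robot, and variables do not carry over. Pictures are saved under pics/ and viewed, and the job is handed in when it is done.

```bash
mkdir -p pics; ls; python3 - <<'E'
from bench import r
import cv2,numpy as np
for n in ["scene","side","wrist"]:
    s=r.read_state()
    c=r.capture(n); cv2.imwrite(f"pics/{n}0.png",c["image"]); np.savez(f"{n}0.npz",**c, **{"tp":s["position"],"tr":s["tool_rot"]})
    print(n,{k:np.round(v,3) for k,v in c.items() if k not in("image","depth")}, c.keys())
print(s)
E
```

```text
pics
scene {'fovy': np.float64(55.58), 'cx': np.float64(282.297), 'cy': np.float64(213.23), 'pose': array([[-0.213, -0.722,  0.658,  1.433],
       [ 0.977, -0.163,  0.137,  0.213],
       [ 0.008,  0.672,  0.74 ,  0.958],
       [ 0.   ,  0.   ,  0.   ,  1.   ]])} dict_keys(['image', 'depth', 'fovy', 'cx', 'cy', 'pose'])
side {'fovy': np.float64(43.608), 'cx': np.float64(275.353), 'cy': np.float64(204.806), 'pose': array([[-0.955,  0.2  , -0.219,  0.27 ],
       [-0.297, -0.596,  0.746,  1.17 ],
       [ 0.019,  0.778,  0.628,  0.99 ],
       [ 0.   ,  0.   ,  0.   ,  1.   ]])} dict_keys(['image', 'depth', 'fovy', 'cx', 'cy', 'pose'])
wrist {'fovy': np.float64(69.589), 'cx': np.float64(279.471), 'cy': np.float64(208.11), 'T_tool_cam': array([[ 0.   ,  0.947,  0.322,  0.084],
       [ 1.   , -0.   ,  0.   ,  0.   ],
       [ 0.   ,  0.322, -0.947, -0.121],
       [ 0.   ,  0.   ,  0.   ,  1.   ]])} dict_keys(['image', 'depth', 'fovy', 'cx', 'cy', 'T_tool_cam'])
{'clock': 0.1, 'q': array([-9.71387114e-01,  3.85471124e-01,  6.76377867e-03, -4.34186652e-04,
       -1.19403013e+00, -2.58596232e-01]), 'qvel': array([-0.00116765, -0.00249927,  0.00385764,  0.00122159,  0.00181631,
        0.0002404 ]), 'tau': array([-3.39385415e-04, -3.93319952e+01,  1.88929296e+01,  4.19797227e+00,
       -2.57839194e-03,  3.15853796e-06]), 'position': array([ 0.20875948, -0.58858833,  0.25233672]), 'tool_rot': array([ 5.32437794e-01, -3.09569669e+00, -3.03610178e-03]), 'ft_force': array([-0.86225447,  0.51029122, -0.43417015]), 'wrist_torque': array([-0.00887416,  0.03356312, -0.03484613]), 'opening': 0.08552422860814622}
```

View pics/scene0.png

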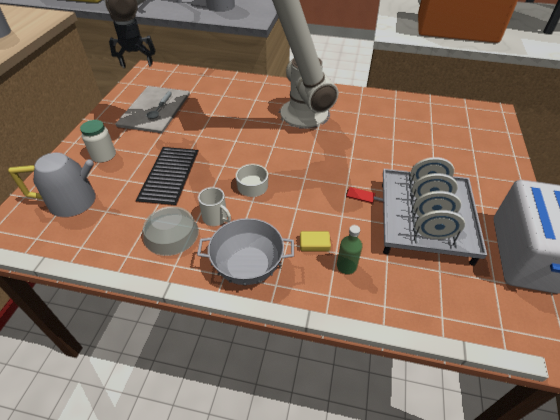

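View pics/side0.png

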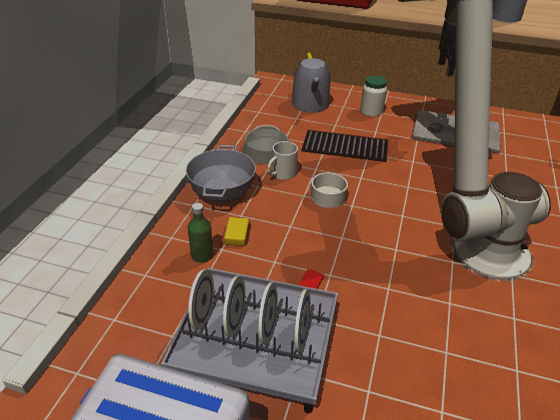

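View pics/wrist0.png

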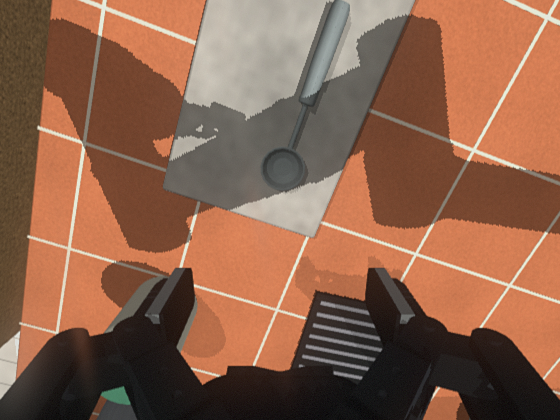

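```bash
cat > h.py <<'E'
import numpy as np, cv2
from scipy.spatial.transform import Rotation as R
def pose_of(d):
    if "pose" in d: return d["pose"]
    T=np.eye(4);T[:3,:3]=R.from_rotvec(d["tr"]).as_matrix();T[:3,3]=d["tp"]
    return T@d["T_tool_cam"]
def rays(d,uv):
    uv=np.atleast_2d(uv).astype(float); f=210/np.tan(np.radians(float(d["fovy"]))/2)
    return np.c_[(uv[:,0]-d["cx"])/f,-(uv[:,1]-d["cy"])/f,-np.ones(len(uv))]
def onz(d,uv,z):
    P=pose_of(d); v=rays(d,uv)@P[:3,:3].T; return P[:3,3]+v*((z-P[2,3])/v[:,2])[:,None]
def cloud(d):
    g=np.stack(np.meshgrid(np.arange(560),np.arange(420)),-1).reshape(-1,2)
    P=pose_of(d); w=(rays(d,g)*d["depth"].reshape(-1,1))@P[:3,:3].T+P[:3,3]
    w[d["depth"].ravel()==0]=np.nan
    return w.reshape(420,560,3)
def proj(d,p):
    P=pose_of(d); c=(np.atleast_2d(p)-P[:3,3])@P[:3,:3]; f=210/np.tan(np.radians(float(d["fovy"]))/2)
    return np.c_[d["cx"]+f*c[:,0]/-c[:,2], d["cy"]-f*c[:,1]/-c[:,2]]
def snap(r,name,tag):
    s=r.read_state(); c=r.capture(name); c["tp"]=s["position"];c["tr"]=s["tool_rot"]
    np.savez(f"{name}{tag}.npz",**c); cv2.imwrite(f"pics/{name}{tag}.png",c["image"]); return c
def crop(d,x0,y0,x1,y1,out,s=4):
    cv2.imwrite(f"pics/{out}.png",cv2.resize(d["image"][y0:y1,x0:x1],None,fx=s,fy=s,interpolation=cv2.INTER_CUBIC))
E
python3 - <<'E'
from h import *
for n in ["scene","side"]:
    d=dict(np.load(n+"0.npz")); w=cloud(d)
    img=d["image"]; b,g,rr=[img[...,i].astype(int) for i in range(3)]
    m=(rr>140)&(g<25)&(b<40)
    # red: not near toaster etc
    m=cv2.morphologyEx(m.astype(np.uint8),cv2.MORPH_OPEN,np.ones((2,2)))
    k,l,st,ce=cv2.connectedComponentsWithStats(m)
    for i in range(1,k):
        if st[i,4]>60: print(n,st[i],ce[i],np.nanmedian(w[l==i],0))
    # z floor check
    for uv in [(330,215),(150,230),(450,120)] if n=="scene" else [(350,240),(420,330),(270,200)]:
        print(uv,w[uv[1],uv[0]])
    # height map topdown
d=dict(np.load("scene0.npz")); crop(d,130,130,330,290,"c1",4); crop(d,330,150,490,270,"c2",5)
d=dict(np.load("side0.npz")); crop(d,160,110,400,290,"c3",3.3)
E
```

```text
(330, 215) [ 5.54934747e-01  1.88112462e-01 -4.95166459e-04]
(150, 230) [ 0.78400739 -0.31647581  0.05893582]
(450, 120) [-0.08617956  0.60442812 -0.00309118]
(350, 240) [0.37259426 0.07973824 0.00292778]
(420, 330) [ 1.58427855e-01  3.30034004e-01 -1.22737472e-05]
(270, 200) [ 0.63800262 -0.0221005   0.00080461]
```

```bash
python3 - <<'E'
from h import *
# top-down height & colour map from both clouds, 2.5mm/px ; x up, y left
W=560;H=400;s=0.0025
for n in ["scene","side"]:
    d=dict(np.load(n+"0.npz")); w=cloud(d).reshape(-1,3); c=d["image"].reshape(-1,3)
    out=np.zeros((H,W,3),np.uint8)
    ok=~np.isnan(w[:,0])&(w[:,2]<0.3)
    o=np.argsort(w[ok][:,2]); w=w[ok][o];c=c[ok][o]
    u=np.round((0.7-w[:,1])/s).astype(int); v=np.round((1.0-w[:,0])/s).astype(int)
    k=(u>=0)&(u<W)&(v>=0)&(v<H); out[v[k],u[k]]=c[k]
    out=cv2.dilate(out,np.ones((2,2)))
    for y in np.arange(-0.6,0.7,0.1): cv2.putText(out,f"{y:.1f}",(int((0.7-y)/s),10),0,.3,(255,255,255)); cv2.line(out,(int((0.7-y)/s),0),(int((0.7-y)/s),H),(255,255,0),1)
    for x in np.arange(0.1,1,0.1): cv2.putText(out,f"{x:.1f}",(0,int((1-x)/s)),0,.3,(255,255,255)); cv2.line(out,(0,int((1-x)/s)),(W,int((1-x)/s)),(255,255,0),1)
    cv2.imwrite(f"pics/top_{n}.png",out)
E
```

```text
(no output)
```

View pics/top_scene.png

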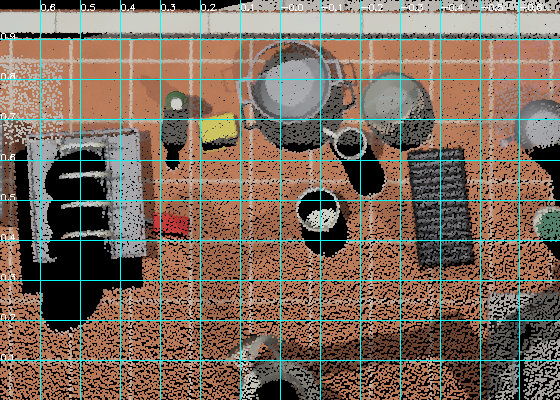

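View pics/top_side.png

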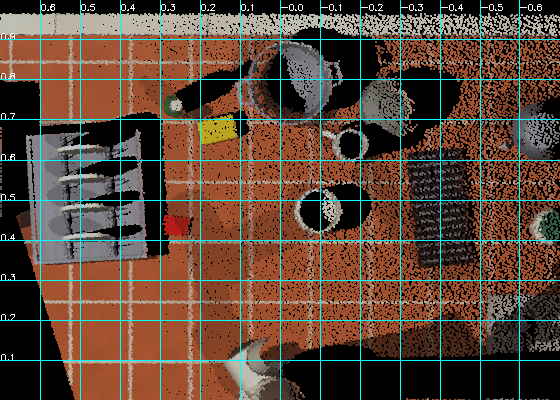

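View pics/c1.png

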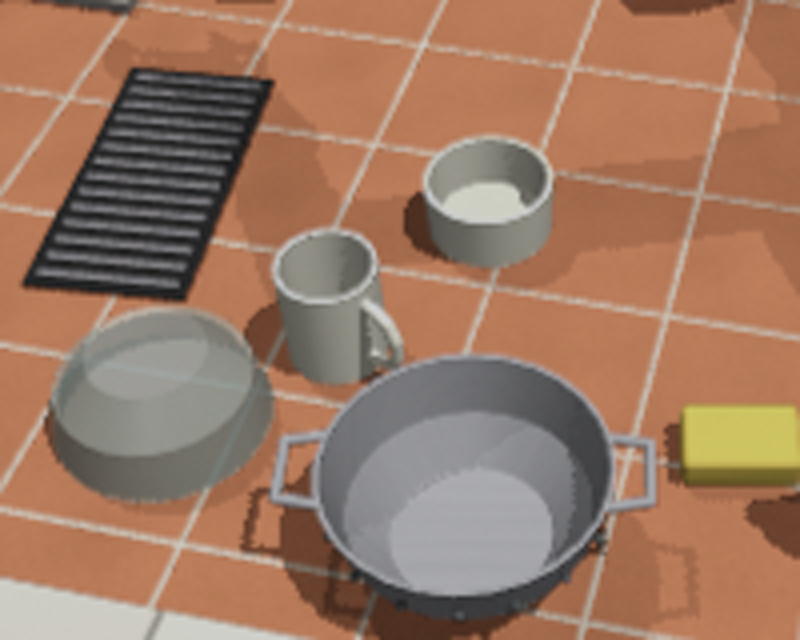

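View pics/c2.png

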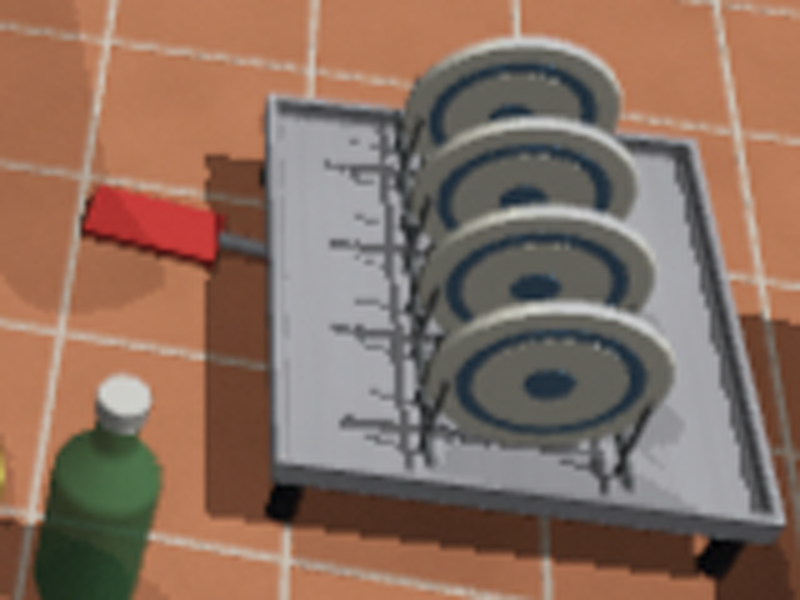

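View pics/c3.png

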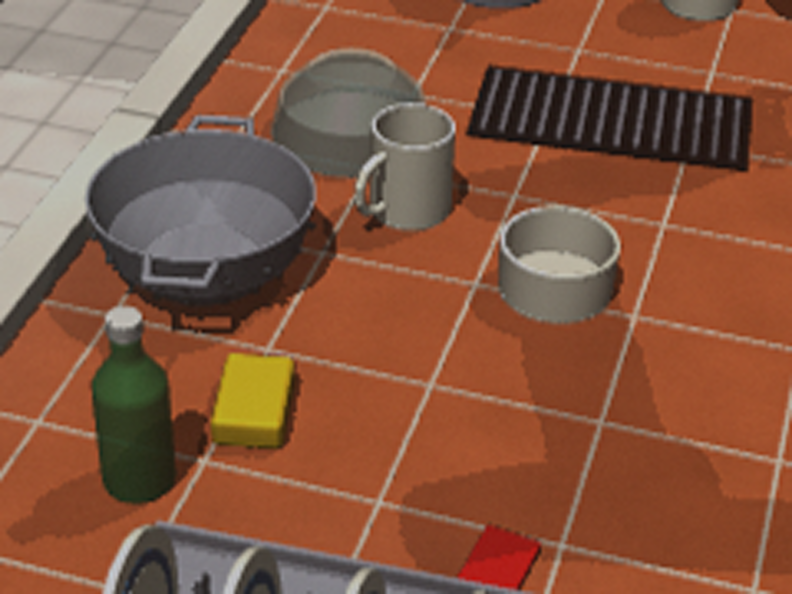

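```bash
cat >> h.py <<'E'
def redfit(d,z=0.010,box=None):
    """top-surface rect of red blade projected on plane z"""
    im=d["image"]; hsv=cv2.cvtColor(im,cv2.COLOR_BGR2HSV); b,g,rr=[im[...,i].astype(int) for i in range(3)]
    m=((rr>1.8*0+100)&(g<0.33*rr)&(b<0.38*rr)&((g-b)<0.12*rr))
    m=cv2.morphologyEx(m.astype(np.uint8),cv2.MORPH_OPEN,np.ones((3,3)))
    if box: q=np.zeros_like(m);q[box[1]:box[3],box[0]:box[2]]=1;m=m*q
    k,l,st,ce=cv2.connectedComponentsWithStats(m)
    return m,l,st
E
python3 - <<'E'
from h import *
for n,box,z0 in [("scene",(340,180,380,206),.01),("side",(290,262,330,292),.01)]:
    d=dict(np.load(n+"0.npz")); im=d["image"]
    print(n,im[(196,280)[n=="side"],(360,310)[n=="side"]])
    m,l,st=redfit(d,box=box); print(st)
    i=1+np.argmax(st[1:,4]); w=cloud(d)[l==i]; print("z",np.nanpercentile(w[:,2],[5,50,95]))
    v,u=np.where(l==i); P=onz(d,np.c_[u,v],.01)[:,:2]
    rc=cv2.minAreaRect((P*1000).astype(np.float32)); print(rc); print(cv2.boxPoints(rc))
# pot/mug rims & mat from clouds
for n in ["scene","side"]:
    d=dict(np.load(n+"0.npz")); w=cloud(d).reshape(-1,3)
    def sel(x0,x1,y0,y1,z0,z1): 
        k=(w[:,0]>x0)&(w[:,0]<x1)&(w[:,1]>y0)&(w[:,1]<y1)&(w[:,2]>z0)&(w[:,2]<z1); return w[k]
    p=sel(.40,.56,-.20,0.0,.050,.062); c=cv2.minEnclosingCircle((p[:,:2]*1000).astype(np.float32)); print(n,"pot",c,len(p),"zmax",p[:,2].max())
    p=sel(.3,.7,-.5,-.3,.003,.010); print("mat",cv2.minAreaRect((p[:,:2]*1000).astype(np.float32)))
    p=sel(.56,.75,-.28,-.08,.088,.10); print("mug",cv2.minEnclosingCircle((p[:,:2]*1000).astype(np.float32)))
    p=sel(.65,.95,-.2,.2,.078,.09); print("col",cv2.minEnclosingCircle((p[:,:2]*1000).astype(np.float32)))
    p=sel(.2,.8,.3,.7,.055,.07); print("rack",cv2.minAreaRect((p[:,:2]*1000).astype(np.float32)))
    p=sel(.3,.8,-.6,0.3,.11,.3); print("tall",p.min(0) if len(p) else 0,p.max(0) if len(p) else 0)
E
```

```text
scene [ 57  60 197]
[[     0      0    560    420 234968]
 [   348    188     26     14    232]]
z [0.00385691 0.00689078 0.01016099]
((448.20037841796875, 275.7734680175781), (85.72185516357422, 43.44213104248047), 82.64199829101562)
[[421.16904 236.04729]
 [464.25345 230.48369]
 [475.23172 315.49963]
 [432.1473  321.06323]]
side [ 26  30 179]
[[     0      0    560    420 234908]
 [   300    270     23     18    292]]
z [0.00786273 0.01081501 0.01417512]
((437.7300109863281, 262.1570739746094), (59.954986572265625, 45.31039810180664), 83.76712036132812)
[[411.9541  234.81647]
 [456.99664 229.8971 ]
 [463.50592 289.49768]
 [418.46338 294.41705]]
scene pot ((480.2689514160156, -93.83467864990234), 56.59044647216797) 101 zmax 0.056673959873903224
mat ((510.66619873046875, -406.4075622558594), (188.56912231445312, 371.7726135253906), 88.35405731201172)
mug ((643.65478515625, -172.0154266357422), 41.17896270751953)
col ((740.5487060546875, -45.52601623535156), 167.40545654296875)
rack ((536.4437255859375, 524.5948486328125), (371.2572021484375, 353.85565185546875), 3.26102614402771)
tall [ 0.6319497  -0.59995956  0.11001919] [0.76881074 0.28432596 0.17005633]
side pot ((475.6924133300781, -92.99893951416016), 59.103939056396484) 213 zmax 0.06120053785155044
mat ((499.52960205078125, -400.2000732421875), (199.4478759765625, 398.2947692871094), 89.93058013916016)
mug ((666.6528930664062, -147.9982452392578), 80.78060913085938)
col ((733.6275024414062, -48.14494323730469), 170.64739990234375)
rack ((510.7955322265625, 485.4852600097656), (320.5638427734375, 285.8805236816406), 3.4394922256469727)
tall [ 0.62652031 -0.59983103  0.11006529] [0.7643126  0.29250697 0.17386241]
```

```bash
cat >> h.py <<'E'
def spat_R(yaw,pitch=0):
    """spatula rot: x axis heading yaw, nose down by pitch"""
    return (R.from_euler('z',yaw)*R.from_euler('y',pitch)).as_matrix()
def tool(yaw,pitch=0,flip=False,tilt=0):
    A=np.diag([-1,1,-1.]) if flip else np.diag([1,-1,-1.])
    # tilt: tool leaned back (body towards butt) relative to spatula normal
    M=spat_R(yaw,pitch)@R.from_euler('y',-tilt).as_matrix()@A
    return R.from_matrix(M).as_rotvec()
E
python3 - <<'E'
from h import *; from bench import r
yaw=np.radians(-97)
for fl in (0,1):
    for p in ([.437,.25,.28],[.437,.255,.021],[.405,.0,.021],[.42,.10,.021]):
        q=r.inverse_kinematics(p,tool(yaw,flip=fl)); print(fl,p,None if q is None else np.round(q,2))
    for dyaw in (180,150,-150,120,-120,90,-90):
        for pit in (50,):
            y=np.radians(dyaw)
            sR=spat_R(y,np.radians(pit)); tip=np.array([.478,-.093,.012])-np.r_[0,0,0]
            g=tip+sR@np.array([-160,0,3])/1000
            for t in (0,15,30):
                q=r.inverse_kinematics(g,tool(y,np.radians(pit),fl,np.radians(t))); print(fl,dyaw,t,np.round(g,3),None if q is None else np.round(q,2))
E
```

```text
0 [0.437, 0.25, 0.28] [ 0.84  0.16 -0.24  0.   -1.17 -0.96]
0 [0.437, 0.255, 0.021] [ 0.85  0.49 -0.55  0.   -0.54 -0.97]
0 [0.405, 0.0, 0.021] [ 0.41  0.38 -0.79  0.   -0.4  -0.53]
0 [0.42, 0.1, 0.021] [ 0.61  0.41 -0.73  0.   -0.43 -0.74]
0 180 0 [ 0.579 -0.093  0.136] None
0 180 15 [ 0.579 -0.093  0.136] None
0 180 30 [ 0.579 -0.093  0.136] [ 0.14  0.31 -0.54  0.13 -0.38 -1.82]
0 150 0 [ 0.565 -0.143  0.136] [-0.53  0.31 -0.83 -3.13 -0.44  1.57]
0 150 15 [ 0.565 -0.143  0.136] None
0 150 30 [ 0.565 -0.143  0.136] [ 0.07  0.3  -0.69  0.61 -0.34 -2.72]
0 -150 0 [ 0.565 -0.043  0.136] [-0.26  0.32 -0.36 -1.28 -0.6   0.23]
0 -150 15 [ 0.565 -0.043  0.136] [ 0.    0.28 -0.38 -0.7  -0.46 -0.48]
0 -150 30 [ 0.565 -0.043  0.136] [ 0.14  0.31 -0.4  -0.25 -0.55 -0.99]
0 120 0 [ 0.528 -0.18   0.136] None
0 120 15 [ 0.528 -0.18   0.136] [-0.13  0.28 -0.94  1.67 -0.47  2.21]
0 120 30 [ 0.528 -0.18   0.136] [ 0.05  0.3  -0.72  0.7  -0.49  3.  ]
0 -120 0 [ 0.528 -0.006  0.136] [-0.26  0.38 -0.28 -1.09 -0.99  0.42]
0 -120 15 [ 0.528 -0.006  0.136] [-0.06  0.32 -0.3  -0.78 -0.82  0.05]
0 -120 30 [
[... 1331 characters left out ...]
-0.47 -0.93]
1 120 30 [ 0.528 -0.18   0.136] [ 0.05  0.3  -0.72  0.7  -0.49 -0.14]
1 -120 0 [ 0.528 -0.006  0.136] [-0.26  0.38 -0.28 -1.09 -0.99 -2.72]
1 -120 15 [ 0.528 -0.006  0.136] [-0.06  0.32 -0.3  -0.78 -0.82 -3.1 ]
1 -120 30 [ 0.528 -0.006  0.136] [ 0.12  0.3  -0.34 -0.41 -0.75  2.77]
1 90 0 [ 0.478 -0.194  0.136] [ 0.15  0.4  -0.91  1.21 -0.94 -1.24]
1 90 15 [ 0.478 -0.194  0.136] [ 0.12  0.33 -0.83  0.97 -0.76 -0.96]
1 90 30 [ 0.478 -0.194  0.136] [ 0.08  0.3  -0.69  0.56 -0.69 -0.53]
1 -90 0 [0.478 0.008 0.136] [-0.21  0.46 -0.19 -0.89 -1.3  -2.51]
1 -90 15 [0.478 0.008 0.136] [-0.06  0.36 -0.25 -0.69 -1.11 -2.72]
1 -90 30 [0.478 0.008 0.136] [ 0.12  0.3  -0.34 -0.44 -0.94 -3.  ]
```

```bash
python3 - <<'E'
from h import *; from bench import r
r.movep([.437,.235,.22],tool(np.radians(-97)))
d=snap(r,"wrist","1"); print(r.read_state()["clock"], d["tp"])
E
```

```text
3.2 [0.43728225 0.23454976 0.21999445]
```

View pics/wrist1.png

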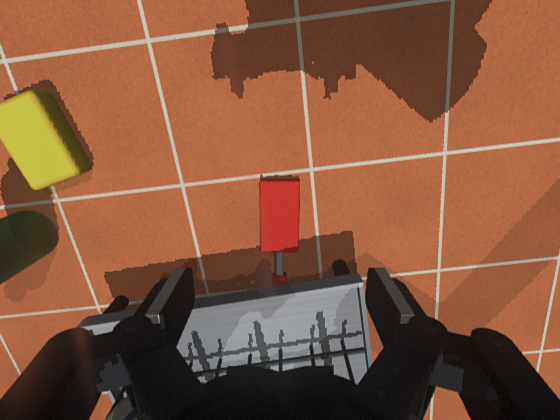

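```bash
python3 - <<'E'
from h import *
d=dict(np.load("wrist1.npz")); crop(d,230,160,330,290,"c4",4.6)
p=onz(d,[(260,180),(299,179),(299,251),(262,252),(279.5,275)],.01); print(np.round(p,4))
w=cloud(d); print(w[215,280],w[150,200],w[300,270])
E
```

```text
[[0.457  0.228  0.01  ]
 [0.4135 0.2322 0.01  ]
 [0.4226 0.3214 0.01  ]
 [0.4674 0.3172 0.01  ]
 [0.4502 0.3516 0.01  ]]
[0.43983126 0.27220717 0.01014828] [0.51942699 0.18794946 0.00086235] [0.45989549 0.34651355 0.06660884]
```

View pics/c4.png

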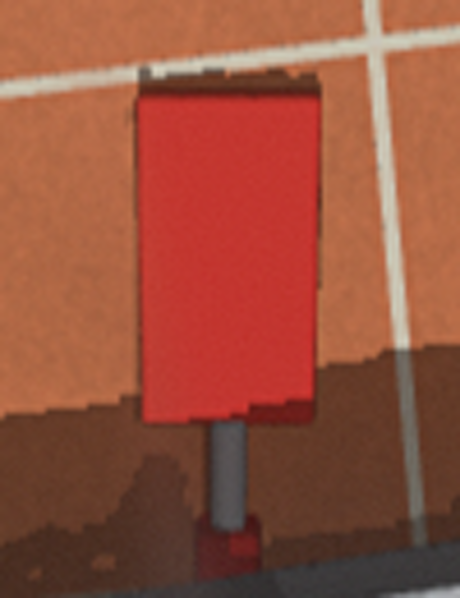

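```bash
python3 - <<'E'
from h import *; from bench import r
o=tool(np.radians(-96.2))
r.move_gripper(.066,40)
r.movep([.4377,.2558,.09],o)
for z in (.034,.026):
    r.move_l([.4377,.2558,z],rate=.12); s=r.read_state(); print(z,s["ft_force"],s["clock"],s["position"])
d=snap(r,"wrist","2"); d=snap(r,"side","2")
E
```

```text
0.034 [0.14596879 0.29943649 0.89945644] 4.7417 [0.43853194 0.25650944 0.03525607]
0.026 [-0.93620875 -0.11999707 -0.29114089] 4.9917 [0.43785008 0.25593309 0.02650391]
```

View pics/wrist2.png

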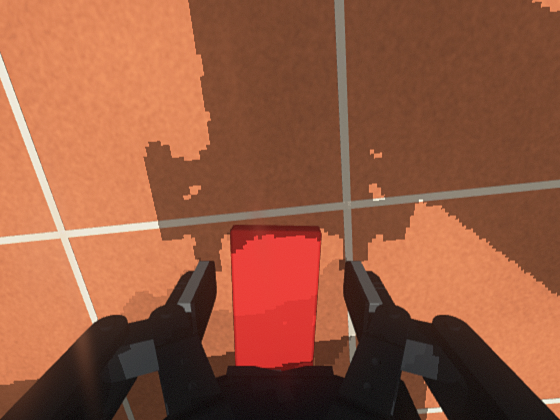

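```bash
python3 - <<'E'
from h import *; from bench import r
r.move_l([.4377,.2558,.0225],rate=.1); s=r.read_state(); print(s["ft_force"],s["position"])
r.move_gripper(.03,40); s=r.read_state(); print(s["ft_force"],s["opening"],s["position"],s["clock"])
u=np.array([np.cos(np.radians(-96.2)),np.sin(np.radians(-96.2)),0])
p=np.array([.4377,.2558,.0225])+u*.04
r.move_l(p,rate=.12); s=r.read_state(); print(s["ft_force"],s["opening"],s["position"])
d=snap(r,"wrist","3")
E
```

```text
[ 1.20477182 -0.30873431  0.21862957] [0.43760264 0.25567895 0.02236613]
[-0.67754955 -0.66348046  4.19322066] 0.044916562637558805 [0.43799753 0.25601355 0.02297991] 5.6583
[ 2.7496006  -4.96517624  7.82385054] 0.04456643274239312 [0.43324515 0.21425916 0.02292333]
```

View pics/wrist3.png

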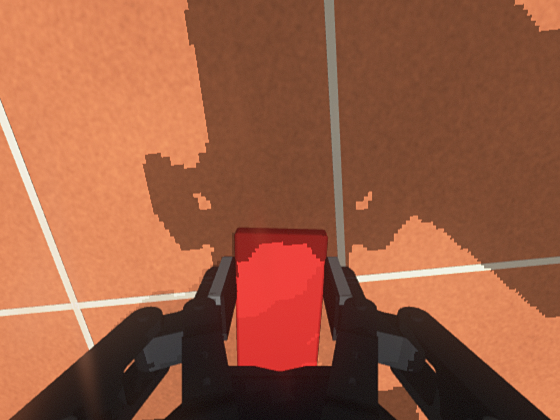

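```bash
python3 - <<'E'
from h import *; from bench import r
u=np.array([np.cos(np.radians(-96.2)),np.sin(np.radians(-96.2)),0])
p=np.array([.4377,.2558,.0235])+u*.255
r.move_l(p,rate=.13); s=r.read_state(); print(s["ft_force"],s["opening"],s["position"],s["clock"])
d=snap(r,"scene","4");d=snap(r,"side","4")
E
```

```text
[ 0.01781664 -0.2473041  -0.33476009] 0.04466695814874667 [0.40968899 0.00229844 0.02322978] 7.9917
```

View pics/side4.png

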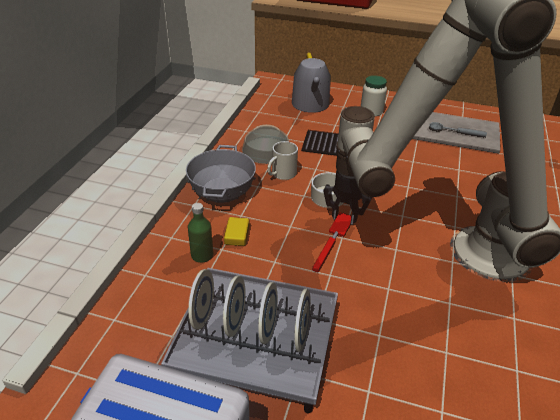

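```bash
python3 - <<'E'
from h import *; from bench import r
o=tool(np.radians(-96.2)); p=r.read_state()["position"]
r.move_gripper(.068); 
r.move_l([p[0],p[1],.10],rate=.12)
r.movep([.427,.10,.26],o)
d=snap(r,"wrist","5"); s=r.read_state(); print(s["clock"],s["ft_force"])
crop(d,180,90,380,330,"c5",2.5)
E
```

```text
10.0667 [ 0.12830318 -0.19981228 -0.4320991 ]
```

View pics/wrist5.png

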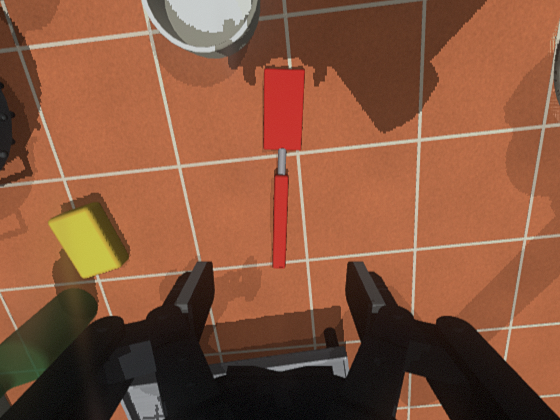

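View pics/c5.png

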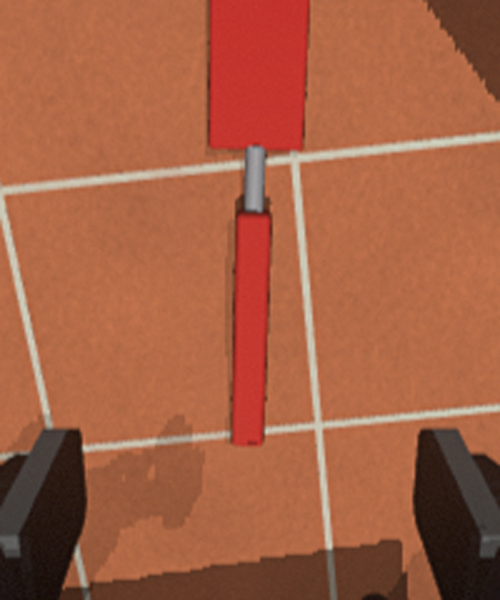

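```bash
python3 - <<'E'
from h import *
d=dict(np.load("wrist5.npz"))
a=onz(d,[(281.4,175),(279.4,267)],.016); t=onz(d,[(284.5,69),(282.5,149.5)],.01)
print(a,t); v=a[0]-a[1]; print(np.degrees(np.arctan2(v[1],v[0])),np.linalg.norm(v)); v=t[0]-a[1]; print(np.degrees(np.arctan2(v[1],v[0])),np.linalg.norm(v[:2]))
# pot & mat refine : rim circle projection fits
from scipy.optimize import least_squares
for n in ("scene","side"):
    d=dict(np.load(n+"0.npz")); w=cloud(d).reshape(-1,3); 
    k=(abs(w[:,0]-.48)<.075)&(abs(w[:,1]+.093)<.075)&(w[:,2]>.015)
    p=w[k]; r_=np.hypot(p[:,0]-.478,p[:,1]+.093); p=p[r_>.046]
    # outer wall+rim robust circle 
    f=lambda q:np.hypot(p[:,0]-q[0],p[:,1]-q[1])-.0535
    s=least_squares(f,[.478,-.093],loss="soft_l1",f_scale=.002); print(n,s.x,np.std(s.fun))
E
python3 - <<'E'
from h import *
d=dict(np.load("scene0.npz")); crop(d,130,140,210,210,"c6",8)
d=dict(np.load("side0.npz")); crop(d,295,125,395,165,"c7",8)
E
```

```text
[[0.42088021 0.09691964 0.016     ]
 [0.43705642 0.22318752 0.016     ]] [[ 0.4047612  -0.02118769  0.01      ]
 [ 0.41630498  0.06712936  0.01      ]]
-97.30040992225324 0.12729983059885605
-97.5282575268695 0.2464999463449213
scene [ 0.48024789 -0.09180167] 0.0019539456208213235
side [ 0.47470647 -0.09167666] 0.002422507350950987
```

View pics/c6.png

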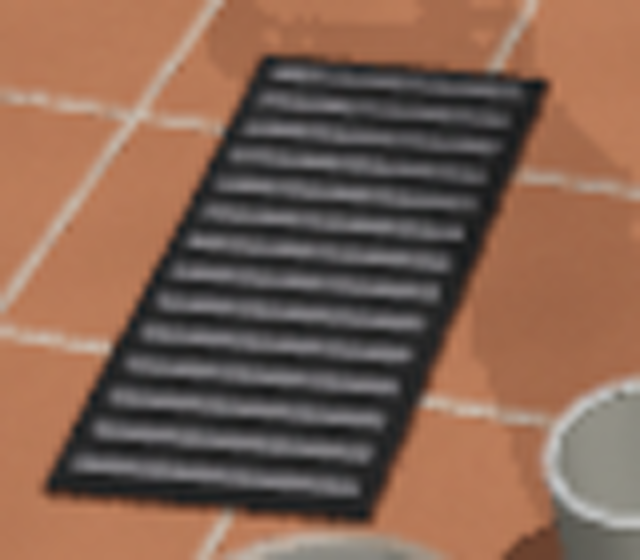

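View pics/c7.png

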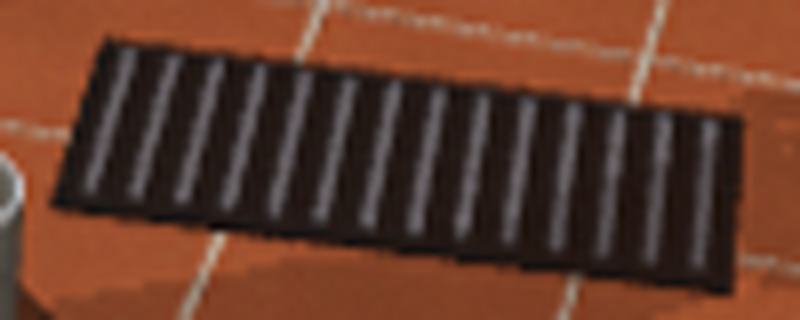

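```bash
python3 - <<'E'
from h import *; from bench import r
d=dict(np.load("scene0.npz")); c=np.array([(265,57),(547,83),(370,520),(47,490)])/8+[130,140]-.4; A=onz(d,c,.006); print(A[:,:2],A.mean(0))
d=dict(np.load("side0.npz")); c=np.array([(108,38),(743,117),(730,293),(52,205)])/8+[295,125]-.4; A=onz(d,c,.006); print(A[:,:2],A.mean(0))
r.movep([.44,-.22,.38],tool(np.radians(-90)))
d=snap(r,"wrist","6"); s=r.read_state(); print(s["clock"],s["position"])
E
```

```text
[[ 0.35456577 -0.47693697]
 [ 0.34325492 -0.34039037]
 [ 0.62665201 -0.31176485]
 [ 0.63996802 -0.44811879]] [ 0.49111018 -0.39430275  0.006     ]
[[ 0.63051503 -0.45403412]
 [ 0.34596151 -0.48048947]
 [ 0.33199104 -0.33870231]
 [ 0.61854206 -0.31160136]] [ 0.48175241 -0.39620681  0.006     ]
11.4083 [ 0.4400282  -0.21925824  0.3791239 ]
```

View pics/wrist6.png

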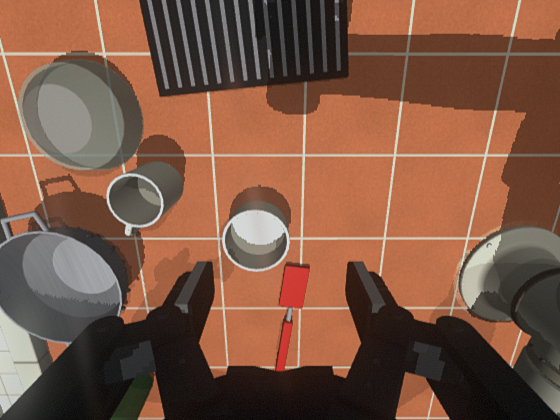

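```bash
python3 - <<'E'
from h import *
d=dict(np.load("wrist6.npz")); crop(d,205,180,315,320,"c8",4.2)
A=onz(d,[(160,96),(348,76)],.006); print(A, np.linalg.norm(A[0]-A[1]), np.degrees(np.arctan2(*(A[0]-A[1])[1::-1])))
w=cloud(d).reshape(-1,3); k=(abs(w[:,0]-.478)<.075)&(abs(w[:,1]+.093)<.075)&(w[:,2]>.052)&(w[:,2]<.058); p=w[k]
print(cv2.minEnclosingCircle((p[:,:2]*1000).astype(np.float32)),np.median(p[:,2]))
E
```

```text
[[ 0.62065696 -0.31583524  0.006     ]
 [ 0.33453817 -0.34424929  0.006     ]] 0.28752620856487787 5.671365562748846
((476.1977233886719, -93.66864013671875), 55.2864990234375) 0.055217972056241765
```

View pics/c8.png

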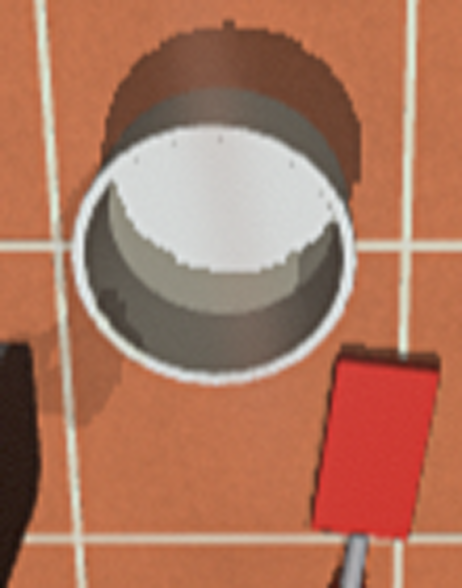

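```bash
cat >> h.py <<'E'
G=np.array([-.042,0,.029])  # TCP in spatula frame
def pose_for(ref_local,ref_world,yaw,pitch):
    """tool pose such that spatula point ref_local sits at ref_world"""
    M=spat_R(yaw,pitch); o=np.asarray(ref_world)-M@np.asarray(ref_local)
    return o+M@G, tool(yaw,pitch)
TIP=np.array([.120,0,.005]); MID=np.array([-.005,0,0])
POT=np.array([.4765,-.0935]); MAT=np.array([.485,-.397]); MYAW=np.radians(5.6)
E
python3 - <<'E'
from h import *; from bench import r
for pit in (45,50,55):
  for hd in (-90,-97,-105):
    y=np.radians(hd); h=np.array([np.cos(y),np.sin(y)])
    for z in (.09,.016):
        p,o=pose_for(TIP,np.r_[POT+h*.017,z],y,np.radians(pit)); q=r.inverse_kinematics(p,o); print(pit,hd,z,np.round(p,3),None if q is None else np.round(q,2))
for y in (MYAW,MYAW-np.pi):
    for z in (.1,.008):
        p,o=pose_for(MID,np.r_[MAT,z],y,0); q=r.inverse_kinematics(p,o); print(np.degrees(y),p,None if q is None else np.round(q,2))
print(np.round(r.read_state()["q"],2))
E
```

```text
45 -90 0.09 [ 0.476 -0.013  0.222] [-0.19  0.31 -0.13 -0.78 -1.39  0.44]
45 -90 0.016 [ 0.476 -0.013  0.148] [-0.2   0.41 -0.19 -0.81 -1.28  0.57]
45 -97 0.09 [ 0.486 -0.014  0.222] [-0.2   0.29 -0.15 -0.82 -1.32  0.37]
45 -97 0.016 [ 0.486 -0.014  0.148] [-0.21  0.4  -0.21 -0.85 -1.21  0.51]
45 -105 0.09 [ 0.497 -0.016  0.222] [-0.21  0.27 -0.17 -0.85 -1.23  0.29]
45 -105 0.016 [ 0.497 -0.016  0.148] [-0.22  0.37 -0.24 -0.9  -1.13  0.44]
50 -90 0.09 [ 0.476 -0.025  0.23 ] [-0.26  0.34 -0.1  -0.84 -1.48  0.49]
50 -90 0.016 [ 0.476 -0.025  0.156] [-0.26  0.44 -0.16 -0.86 -1.37  0.62]
50 -97 0.09 [ 0.485 -0.025  0.23 ] [-0.27  0.32 -0.12 -0.88 -1.4   0.43]
50 -97 0.016 [ 0.485 -0.025  0.156] [-0.28  0.42 -0.18 -0.9  -1.3   0.57]
50 -105 0.09 [ 0.494 -0.027  0.23 ] [-0.29  0.29 -0.16 -0.92 -1.31  0.36]
50 -105 0.016 [ 0.494 -0.027  0.156] [-0.3   0.4  -0.22 -0.96 -1.22  0.51]
55 -90 0.09 [ 0.476 -0.037  0.236] [-0.32  0.37 -0.07 -0.89 -1.56  0.54]
55 -90 0.016 [ 0.476 -0.037  0.162] [-0.32  0.48 -0.13 -0.9  -1.46  0.67]
55 -97 0.09 [ 0.483 -0.038  0.236] [-0.34  0.35 -0.1  -0.93 -1.48  0.48]
55 -97 0.016 [ 0.483 -0.038  0.162] [-0.34  0.45 -0.16 -0.95 -1.39  0.62]
55 -105 0.09 [ 0.491 -0.039  0.236] [-0.36  0.31 -0.14 -0.98 -1.39  0.43]
55 -105 0.016 [ 0.491 -0.039  0.162] [-0.37  0.42 -0.2  -1.01 -1.3   0.58]
5.6 [ 0.44817659 -0.40061057  0.129     ] [-0.46  0.46 -0.21 -0.   -0.9   2.13]
5.6 [ 0.44817659 -0.40061057  0.037     ] [-0.46  0.57 -0.29 -0.   -0.7   2.13]
-174.39999999999998 [ 0.52182341 -0.39338943  0.129     ] [-0.4   0.54 -0.08 -0.   -0.96 -1.07]
-174.39999999999998 [ 0.52182341 -0.39338943  0.037     ] [-0.4   0.64 -0.15 -0.   -0.78 -1.07]
[-0.13  0.09 -0.08 -0.   -1.41  0.13]
```

```bash
python3 - <<'E'
from h import *; from bench import r
o=tool(np.radians(-97.4))
r.move_gripper(.05,60)
r.movep([.4262,.1386,.10],o)
r.move_l([.4262,.1386,.0300],rate=.12); s=r.read_state(); print(s["ft_force"],s["position"],s["clock"])
d=snap(r,"wrist","7")
E
```

```text
[0.09373419 0.1259148  0.26502004] [0.42675562 0.13870024 0.03042482] 14.125
```

View pics/wrist7.png

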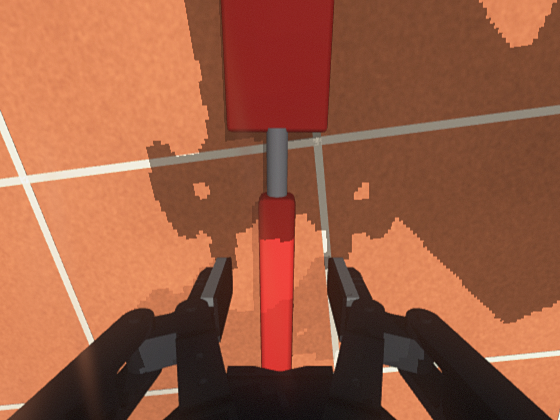

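```bash
python3 - <<'E'
from h import *; from bench import r
r.move_l([.4262,.1386,.0275],rate=.1)
r.move_gripper(.005,60); s=r.read_state(); print(s["ft_force"],s["opening"],s["position"],s["clock"])
r.move_l([.4262,.1386,.06],rate=.1); s=r.read_state(); print(s["ft_force"],s["wrist_torque"],s["position"],s["clock"])
d=snap(r,"wrist","8"); snap(r,"side","8"); crop(dict(np.load("side8.npz")),270,150,420,290,"c9",4)
E
```

```text
[-1.5006592  -0.53538768  5.44598178] 0.016008864539394423 [0.42648905 0.13880766 0.02796361] 14.8167
[-0.34251486 -0.7049079  -0.6138021 ] [0.07194962 0.03484407 0.03034837] [0.42590136 0.13845966 0.05976531] 15.2917
```

View pics/wrist8.png

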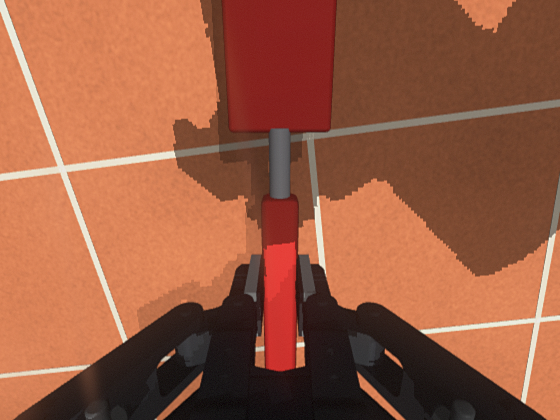

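View pics/c9.png

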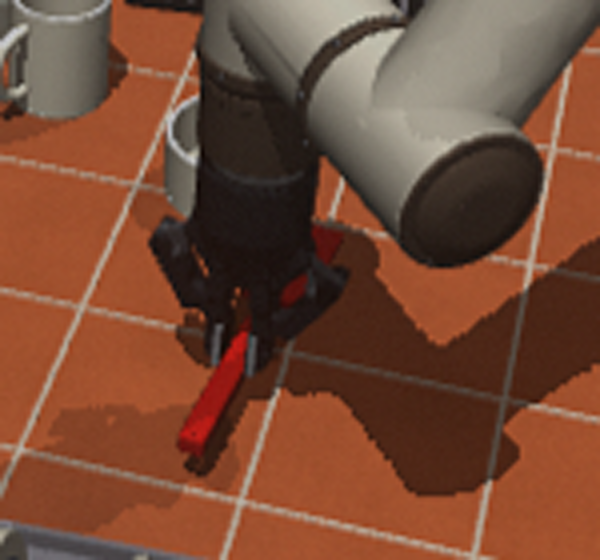

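```bash
sed -i 's/^G=.*/G=np.array([-.042,0,.0277])/' h.py; python3 - <<'E'
from h import *
d=dict(np.load("wrist8.npz")); w=cloud(d)
T=np.eye(4);T[:3,:3]=R.from_rotvec(d["tr"]).as_matrix();T[:3,3]=d["tp"]
t=lambda p:(np.atleast_2d(p)-T[:3,3])@T[:3,:3]
print(t(w[[30,70,110,250,340],[280,280,280,280,280]]), t(w[[60,60],[235,325]]))
print(t(onz(d,[(280.5,198)],.0598-.0277+.016)),t(onz(d,[(230,131),(331,131)],.0598-.0277+.01)))
E
```

```text
[[ 0.11227916  0.00144252  0.01770932]
 [ 0.09743355  0.00145477  0.01713696]
 [ 0.08149175  0.00147341  0.01855189]
 [ 0.01688761  0.00151379  0.01125173]
 [-0.03704764  0.00156298  0.01090365]] [[ 0.1013515  -0.01733798  0.01822008]
 [ 0.10124813  0.02012063  0.01726885]]
[[0.04315321 0.00172005 0.0116598 ]] [[ 0.07257793 -0.02084468  0.01764964]
 [ 0.07258981  0.02425938  0.01766181]]
```

```bash
python3 - <<'E'
from h import *; from bench import r
y=np.radians(-97); h=np.array([np.cos(y),np.sin(y)])
r.move_l([.4262,.1386,.20],rate=.2)
p,o=pose_for(TIP,np.r_[POT+h*.017,.10],y,np.radians(55))
try: r.move_l(p,rate=.12,ori=o)
except r.IKError: print("IKE"); r.movep(p,o)
s=r.read_state(); print(s["clock"],s["position"],p,s["ft_force"],s["opening"])
for n in ("wrist","scene","side"): snap(r,n,"9")
crop(dict(np.load("scene9.npz")),190,100,390,250,"c10",4);crop(dict(np.load("side9.npz")),290,130,400,230,"c11",6)
for n in ("scene","side"): print(n,proj(dict(np.load(n+"9.npz")),[np.r_[POT+h*.017,.10]]))
E
```

```text
17.975 [ 0.48333226 -0.03594728  0.24595438] [ 0.48348612 -0.03660266  0.24572282] [-0.27309109 -0.26790476 -2.12294301] 0.0165275345133956
scene [[246.04146098 161.93998194]]
side [[331.91343147 167.25336863]]
```

View pics/c10.png

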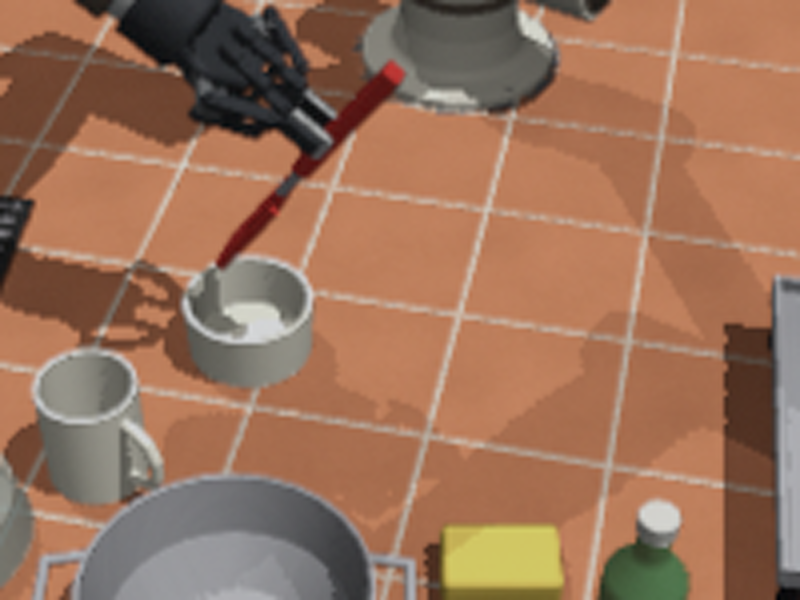

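View pics/c11.png

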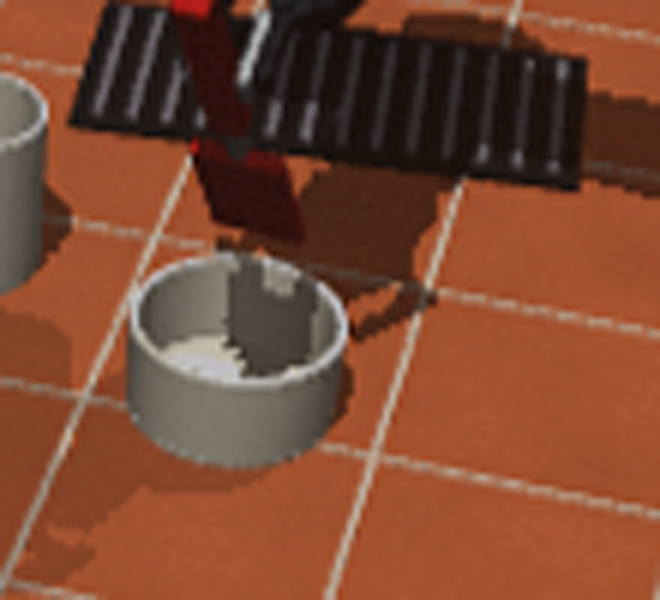

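View pics/wrist9.png

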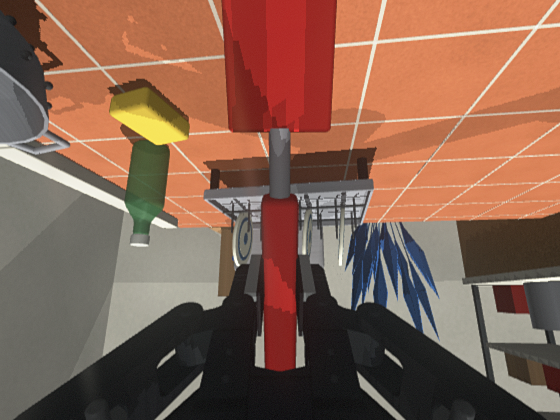

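```bash
python3 - <<'E'
from h import *; from bench import r
y=np.radians(-97); h=np.array([np.cos(y),np.sin(y)])
f0=r.read_state()["ft_force"]
for z in (.05,.026,.016):
    p,o=pose_for(TIP,np.r_[POT+h*.017,z],y,np.radians(55)); r.move_l(p,rate=.1,ori=o); s=r.read_state(); print(z,s["clock"],s["ft_force"]-f0,s["position"]-p)
    if np.linalg.norm(s["ft_force"]-f0)>5: break
r.wait(.3); s=r.read_state(); print(s["position"]-p,s["ft_force"]-f0)
for n in ("scene","side"): snap(r,n,"10")
crop(dict(np.load("scene10.npz")),210,120,310,210,"c12",7);crop(dict(np.load("side10.npz")),290,150,370,220,"c13",8)
E
```

```text
0.05 18.775 [-0.48502904 -0.79821068  0.63039864] [ 2.17294395e-04 -9.41492140e-05  9.57411257e-05]
0.026 19.1667 [1.83616233 1.22280196 0.44598851] [-4.57600840e-05  3.92687135e-06 -1.52117230e-04]
0.016 19.4167 [ 0.14231678  0.48439179 -0.37196272] [-1.07869758e-04  3.48509855e-05 -4.92881195e-05]
[ 1.12337242e-04 -4.58253395e-05  3.64357213e-04] [0.25624624 0.15692959 0.55589827]
```

View pics/c12.png

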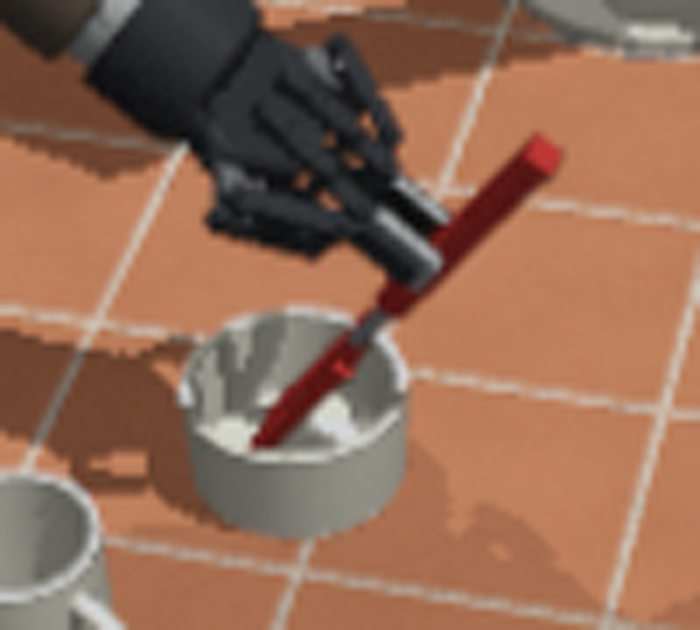

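View pics/c13.png

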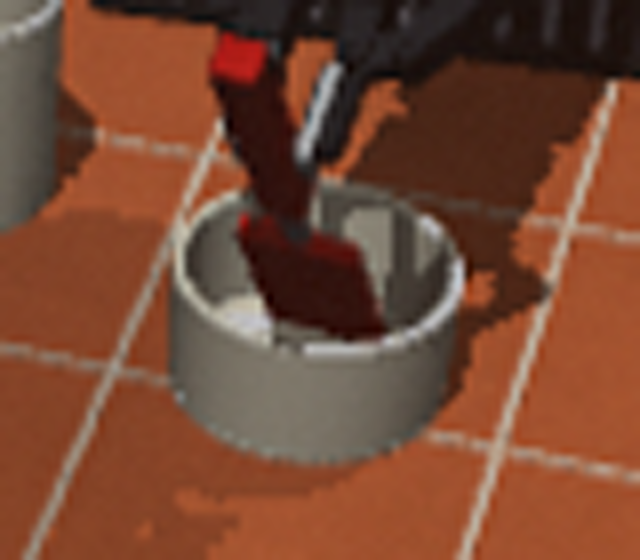

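```bash
python3 - <<'E'
from h import *; from bench import r
y=np.radians(-97); h=np.array([np.cos(y),np.sin(y)])
p,o=pose_for(TIP,np.r_[POT+h*.017,.013],y,np.radians(55)); r.move_l(p,rate=.05,ori=o); r.wait(.2); s=r.read_state(); print(s["ft_force"],s["position"]-p)
p,o=pose_for(TIP,np.r_[POT+h*.017,.14],y,np.radians(55)); r.move_l(p,rate=.15,ori=o)
p,o=pose_for(MID,np.r_[MAT,.17],MYAW-np.pi,0)
try: r.move_l(p,rate=.15,ori=o)
except r.IKError: print("IKE"); r.movep(p,o)
s=r.read_state(); print(s["clock"],s["position"]-p,s["opening"])
for n in ("wrist","scene","side"): snap(r,n,"11")
E
```

```text
[-0.22424925 -0.31245838 -0.97941497] [ 3.99468300e-05 -3.53283224e-05 -3.79805224e-06]
23.8833 [-3.61757201e-05  9.91127598e-05  3.14493345e-04] 0.015984187024319422
```

View pics/scene11.png

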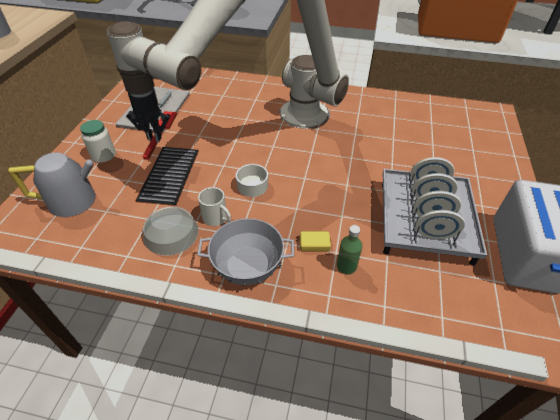

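View pics/wrist11.png

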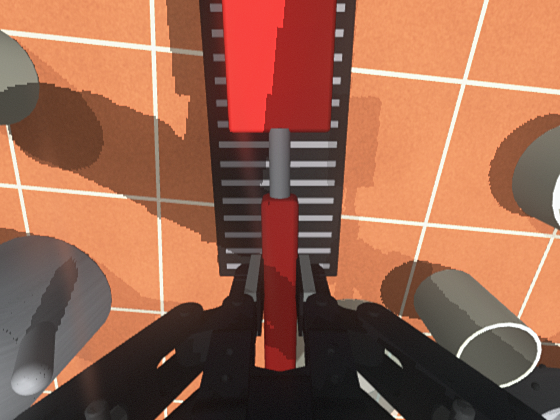

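```bash
python3 - <<'E'
from h import *
d=dict(np.load("wrist11.npz")); A=onz(d,[(219,276),(337,275),(210,130),(345.5,130)],.006)[:,:2]; print(A)
c,s=np.cos(MYAW),np.sin(MYAW); u=np.array([c,s]);v=np.array([-s,c])
print([( (a-MAT)@u,(a-MAT)@v) for a in A])
E
```

```text
[[ 0.63558185 -0.45426004]
 [ 0.62048684 -0.31527591]
 [ 0.46815498 -0.4689499 ]
 [ 0.45479129 -0.33327352]]
[(np.float64(0.14427557924925144), np.float64(-0.07168097303418941)), (np.float64(0.14281509013192992), np.float64(0.06811285122684407)), (np.float64(-0.02378570590255822), np.float64(-0.06996272974898997)), (np.float64(-0.023845924950898417), np.float64(0.06637019194465452))]
```

```bash
python3 - <<'E'
from h import *; from bench import r
go=lambda z,rate: r.move_l(pose_for(MID,np.r_[MAT,z],MYAW-np.pi,0)[0],rate=rate)
go(.03,.15); go(.011,.06); r.wait(.2)
F=lambda: np.mean([ (r.wait(.03),r.read_state()["ft_force"][2])[1] for _ in range(5)])
f0=F()
for z in np.arange(.0095,.004,-.001):
    go(z,.03); f=F(); print(round(z,4),f-f0)
    if f-f0>2: break
s=r.read_state(); print(s["clock"],s["position"])
for n in ("side","wrist"): snap(r,n,"12")
E
```

```text
0.0095 -0.007086682238598985
0.0085 -0.07157217928779647
0.0075 -0.548231890299413
0.0065 -0.43796363378056635
0.0055 5.935409345631487
28.0333 [ 0.52192444 -0.39343586  0.03404554]
```

View pics/side12.png

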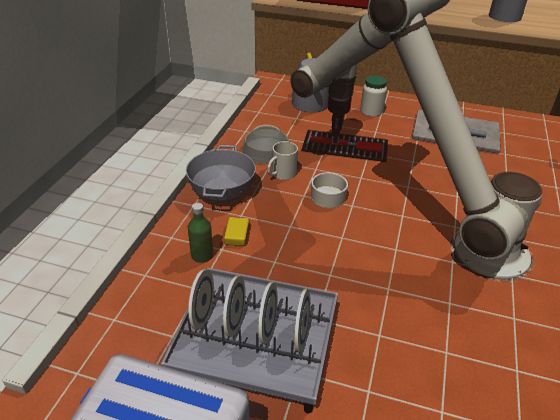

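Contact with the mat felt at about 6 mm. The spatula lies along the mat; I'll ease up slightly, release and withdraw.

```bash
python3 - <<'E'
from h import *; from bench import r
p=pose_for(MID,np.r_[MAT,.0060],MYAW-np.pi,0)[0]
r.move_l(p,rate=.03)
r.move_gripper(.05); r.wait(.1)
r.move_l([p[0],p[1],.12],rate=.1)
r.move_l([p[0]+.02,p[1]+.0,.30],rate=.2)
s=r.read_state(); print(s["clock"])
for n in ("side","wrist","scene"): snap(r,n,"13")
crop(dict(np.load("side13.npz")),290,110,400,170,"c14",7)
w=cloud(dict(np.load("wrist13.npz")))
E
```

```text
30.9833
```

View pics/wrist13.png

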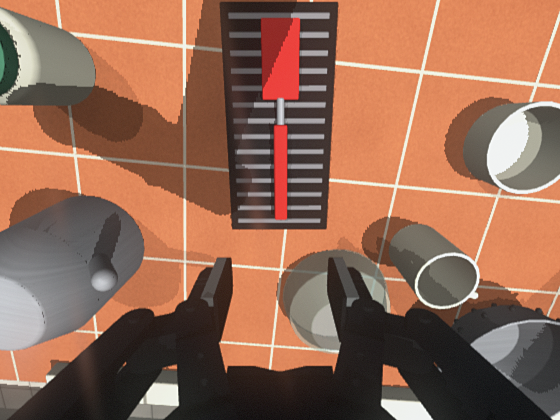

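View pics/c14.png

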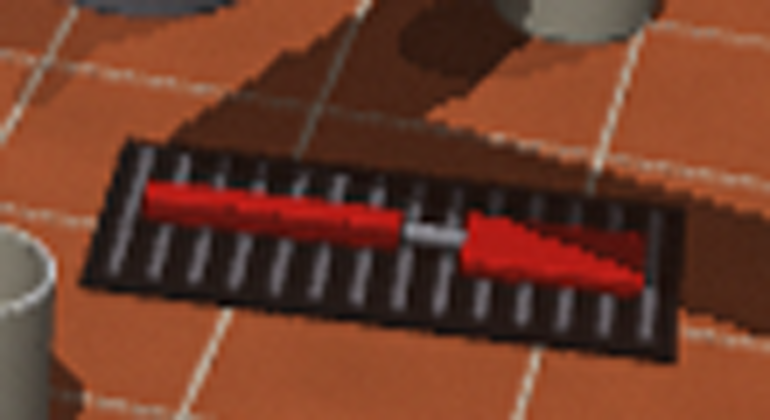

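View pics/scene13.png

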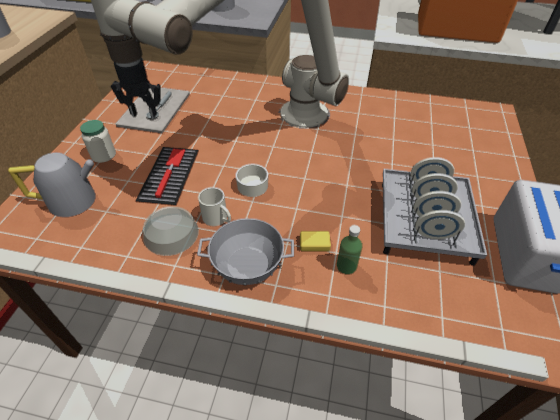

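```bash
python3 - <<'E'
from h import *; from bench import r
a=np.load("scene0.npz")["image"].astype(int);b=np.load("scene13.npz")["image"].astype(int)
D=abs(a-b).sum(2)
for n,(x0,y0,x1,y1) in dict(pot=(232,162,274,200),mug=(196,186,232,228),bowl=(140,205,200,255),col=(195,220,297,288),sponge=(296,228,336,254),bottle=(332,222,366,278)).items(): print(n,(D[y0:y1,x0:x1]>90).mean())
r.close_job()
E
```

```text
pot 0.0012531328320802004
mug 0.0
bowl 0.0
col 0.0
sponge 0.0
bottle 0.0
the job is handed in; nothing more can be done
```

The job is done and handed in at about 31 s of the 61 s allowed.

1. **Drawing out:** I gripped the spatula by its blade and drew it flat along the counter until its butt was about 11 cm clear of the rack, then let go.
2. **Dipping:** I took it by the handle and tilted it 55° nose down. By calculation from the arm's pose, the lowest edge of the blade went to about 4 mm above the pot's floor. The wrist force showed no contact.
3. **Laying down:** I lowered it face up onto the mat until I felt light contact (about 6 N), eased off and released it.

**Last checks:**
- The final wrist and side pictures show the whole spatula lying flat and face up on the mat. There is a margin at both ends and plenty on each side.
- Comparing the first and last scene pictures, the pot, mug, bowl, colander, sponge and bottle are all where they started.
- The gripper was clear of everything at hand-in.

**Disagreements:**
- The scene and side cameras differed by up to about 9 mm on where the mat and spatula were. I settled it with close views from the wrist camera, which put the mat within 2 mm of the position I used.
- During the blade grasp the fingertips pressed the counter with up to 8 N, so I raised them 1 mm for the rest of the pull.

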